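# Strip the kiln's socket base and sort its plug-ins

### The job

The kiln's socket base is due for service: pull all three plug-ins out of it, past their sprung catches. Put the two flat-handled fuse carriers in the shallow oblong dish and the box-shaped timer in the deep square tub, and leave the bottle, brush jar, paint bowl and saucers where they stand.

Things in the scene. Friction and masses are not known exactly. Their poses are not given: they have to be found in the camera images.
- base: Black plastic socket base fixed to the bench, 235 (x) x 90 (y) x 45 mm, one plug-in in each of three sockets at x = -75, 0, +75 mm; which is where changes. Steel spring housings on its +y flank reach 61 mm from the centre line, 39 mm high. A sprung catch holds each plug-in: pull straight up, firmly (about 12 N); it is clear after 26 mm. Origin: centre of the underside.
- fuse_a: White plastic fuse carrier, 96 mm tall, 120 g. Foot (30 x 22 x 26 mm) sunk in a socket; above it a 60 x 34 x 8 mm flange rests on the base's top face; from 34 to 96 mm over the origin stands a flat ribbed handle 50 (x) x 16 mm (y): grip it across y. Origin: centre of the foot's underside, 26 mm below the base's top face when plugged in; z up.
- fuse_b: Second, same as fuse_a: white plastic fuse carrier, 96 mm tall, 120 g. Foot (30 x 22 x 26 mm) sunk in a socket; above it a 60 x 34 x 8 mm flange rests on the base's top face; from 34 to 96 mm over the origin stands a flat ribbed handle 50 (x) x 16 mm (y): grip it across y. Origin: centre of the foot's underside, 26 mm below the base's top face when plugged in; z up.
- timer: White plastic timer, 96 mm tall, 160 g. Foot (30 x 22 x 26 mm) sunk in a socket; above it a 60 x 34 x 8 mm flange rests on the base's top face; from 34 to 90 mm over the origin is a box-shaped case 46 (x) x 40 mm (y), with a round black dial (26 mm, 6 mm high) on top: grip the case across y. Origin: centre of the foot's underside, 26 mm below the base's top face when plugged in; z up.
- fuse_a_mid (a point): Middle of fuse_a, 48 mm above its origin along its z axis.
- fuse_b_mid (a point): Middle of fuse_b, 48 mm above its origin along its z axis.
- timer_mid (a point): Middle of the timer, 48 mm above its origin along its z axis.
- dish: Shallow oblong white ceramic dish standing loose on the bench, open on top, 220 (x) x 140 (y) x 60 mm high, walls and floor 6 mm thick, 0.9 kg. Origin: centre of the underside.
- tub: Deep square white ceramic tub standing loose on the bench, open on top, 150 x 150 x 95 mm high, walls and floor 6 mm thick, 0.9 kg. Origin: centre of the underside.
- bottle: Bystander: white plastic bottle with a red cap, 66 mm across, 190 mm tall. Origin: centre of the underside.
- brush_jar: Bystander: green glass jar 72 mm across and 90 mm tall with three brushes standing in it, up to 180 mm high. Origin: centre of the underside.
- paint_bowl: Bystander: terracotta bowl 90 mm across, 45 mm high. Origin: centre of the underside.
- saucers: Bystander: pile of four white saucers 100 mm across, 38 mm high. Origin: centre of the underside.
Mind the look-alikes: they are no part of the job. What is shaped like the tub but turquoise or yellow is not meant.

How it is judged (in metres and radians):
At the end, for the whole second after the job is handed in: Both fuse carriers lie or stand at rest in the dish (their middles inside its walls and no more than 65 mm over its underside), the timer at rest in the tub (its middle inside the walls and below the rim), with dish and tub level (x of fuse_a_mid in the frame of dish between -0.104 and 0.104 m and y of fuse_a_mid in the frame of dish between -0.064 and 0.064 m and z of fuse_a_mid in the frame of dish between 0 and 0.065 m and linear speed of each of fuse_a, fuse_b, timer below 0.03 m/s and x of fuse_b_mid in the frame of dish between -0.104 and 0.104 m and y of fuse_b_mid in the frame of dish between -0.064 and 0.064 m and z of fuse_b_mid in the frame of dish between 0 and 0.065 m and x of timer_mid in the frame of tub between -0.069 and 0.069 m and y of timer_mid in the frame of tub between -0.069 and 0.069 m and z of timer_mid in the frame of tub between 0 and 0.095 m and angle between each of dish, tub's own z axis and vertical below 0.1 rad); the robot touches nothing.
It fails at once if the bottle is shoved more than 30 mm or tipped (distance of bottle from where it was at the start of the episode above 0.03 m or angle between bottle's own z axis and vertical above 0.35 rad).
It fails at once if the jar of brushes is shoved more than 30 mm or tipped (distance of brush_jar from where it was at the start of the episode above 0.03 m or angle between brush_jar's own z axis and vertical above 0.35 rad).
It fails at once if the paint bowl is shoved more than 30 mm or tipped (distance of paint_bowl from where it was at the start of the episode above 0.03 m or angle between paint_bowl's own z axis and vertical above 0.35 rad).
It fails at once if the pile of saucers is shoved more than 30 mm or tipped (distance of saucers from where it was at the start of the episode above 0.03 m or angle between saucers's own z axis and vertical above 0.35 rad).
It also fails if it takes over 72 s, if anything falls off the work surface, if the arm or the gripper's body presses on something with over 40 N, if the wrist force passes 120 N, or if a joint passes its speed limit or range.

### The arm

A 6-joint arm with a two-finger parallel gripper is mounted at the origin on the work surface. World frame = base frame: x ahead of the robot, y to its left, z up, the work surface at z = 0. Lengths are in mm, angles in rad, forces in N, time in s.
With the tool pointing down it reaches from about 300 to 750 mm from the base axis. Payload 8.5 kg.
Tool frame: the origin (TCP) lies midway between the tips of the shut fingers; the grasp point (between the pads) lies 19 mm behind it (pinch_z is the distance from the TCP to the grasp point, in mm); z points along the fingers, y is the line along which they close (so a half turn about z gives the same grasp; the last joint's range is limited). The gripper opens to 85 mm and grips with 20 to 120 N. Pads are 22 mm wide; open, the fingers measure 114 mm over their backs; the gripper's body (76 mm by 85 mm) begins 54 mm behind the grasp point. The pads swing forward as they close: fully open they stand 13 mm farther back than shut.
Start: joints at [-1.542, 0.381, 1.297, -0, 1.464, -0.215], TCP at [132.761, -533.718, 231.322] pointing down, gripper open.
Joint ranges: [-3.11, 3.11], [-0.89, 2.33], [0.22, 2.48], [-1.42, 4.56], [0.17, 2.85], [-2.88, 2.88]. Speed limits (rad/s): [2.39, 2.39, 3.14, 3.14, 3.14, 3.14].

### API

Orientations are given as a unit quaternion [w, x, y, z].
In Python, from bench import * gives the robot as it stands.
- The arm moves only by the shell command python3 -m handwheel 'ROWS'. ROWS is text: rows parted by semicolons, each of 7 numbers parted by spaces: the closure, from 0 (fully open) to 1 (shut), then the shift along the world's x, y, z in mm, then the turn, a rotation vector about the world's x, y, z in degrees. A call has 1 to 12 rows; each row shifts and turns the commanded pose from where the row before left it; what a row does not reach is not made up. A row lasts 1/8 s, in which the tool goes at most 62.5 mm and 10.7 degrees, less where a joint would pass 70% of its speed; a pose out of reach is approached as far as the arm can. A call is refused whole if a number of a shift passes 62.5 or a number of a turn 10.7, either way. A call with a gripper value outside its range is refused whole. The fingers move at their own pace and stop on an object; the grip force is fixed at half the most. Time passes only in rows, so rows that do not move let the fingers close. It gives the time, the measured TCP pose, the force, the opening and the grip force at its end, in the units of the state.
- state(): the state, without advancing time (a new reading comes with each control period).
- snapshot(name): name is "scene" or "top" or "wrist"; returns the picture (420x560x3 uint8, red, green, blue); there is no depth.
- calibration(name): a dict with "K" (3x3 intrinsics, pixels), "rvec" (rotation vector, rad) and "tvec" (3), from world to camera coordinates, as OpenCV has them. Camera axes: x right, y down, z forward; pixel columns grow to the right and rows downward; lengths in mm; the calibration is good to about 2 mm. A picture is of the moment at which its call begins: read the wrist's pose just before it. calibration takes no time and is no camera call; for the wrist camera it gives the pose at the moment of the call.
- sign_off(): hands the job in; it is judged then, once.
The state is a dict: "time": time; "q": joint angles; "joint_velocities": joint speeds; "tau": joint torques, N m; "tool_pos": TCP position; "ee_rot": TCP orientation; "ft_force": force on the tool from outside, world axes, zero at the start; "torque": the same for the moment, N m; "grip_width": finger opening in mm; "grasp_force": force on a finger pad.
Only numpy, scipy, OpenCV 4.12 (cv2) and the standard library are available. Lean on these libraries where they do the work, as an engineer would, in place of code of your own. Each camera call takes 0.05 s, during which the arm holds its last target. There are 200 camera calls.

## Working session

There is one attempt and no reset: what is moved stays moved. The work goes in short steps, Python scripts to look and compute and a shell command to move; the robot and the scene stay as the last step left them, time stands still between calls to the robot, and variables do not carry over. Pictures are saved under pics/ and viewed, at most 10 in all, crops included, and the job is handed in when it is done.

```bash
mkdir -p pics; python3 - <<'E'
from bench import *
import cv2,numpy as np
for n in("scene","top"):
    cv2.imwrite(f"pics/{n}0.png",cv2.resize(snapshot(n)[:,:,::-1],(800,600),interpolation=cv2.INTER_CUBIC))
    c=calibration(n);print(n,c)
print(state())
E
```

```text
scene {'K': array([[534.94604674,   0.        , 275.58815664],
       [  0.        , 534.94604674, 207.5510796 ],
       [  0.        ,   0.        ,   1.        ]]), 'rvec': array([ 2.03318589,  1.58835141, -0.50699394]), 'tvec': array([-209.77412155, -370.86547264, 1750.99810295])}
top {'K': array([[403.92365418,   0.        , 276.29142512],
       [  0.        , 403.92365418, 212.8117685 ],
       [  0.        ,   0.        ,   1.        ]]), 'rvec': array([ 2.19104262, -2.17077857,  0.08273293]), 'tvec': array([ 96.12194993, 531.77253237, 921.41142908])}
{'time': 0.1, 'q': array([-1.54230338e+00,  3.81129506e-01,  1.29815665e+00,  2.58841752e-05,
        1.46358789e+00, -2.15292560e-01]), 'joint_velocities': array([-0.00029794, -0.00222222, -0.00177105,  0.00078124,  0.00072021,
        0.00132683]), 'tau': array([ 2.34093197e-03, -4.49222410e+01, -2.31659460e+01, -2.48136857e-04,
        3.62121747e-03, -6.80810246e-06]), 'tool_pos': array([ 132.75870502, -533.4740522 ,  230.7825909 ]), 'ee_rot': array([-6.36706078e-04,  9.92580237e-01,  1.21589726e-01,  7.25649738e-05]), 'ft_force': array([-0.56437002,  0.04707741,  0.08311363]), 'torque': array([-0.01725701, -0.03223585,  0.02055141]), 'grasp_force': 0.0, 'grip_width': 85.77087921421159}
```

View pics/top0.png

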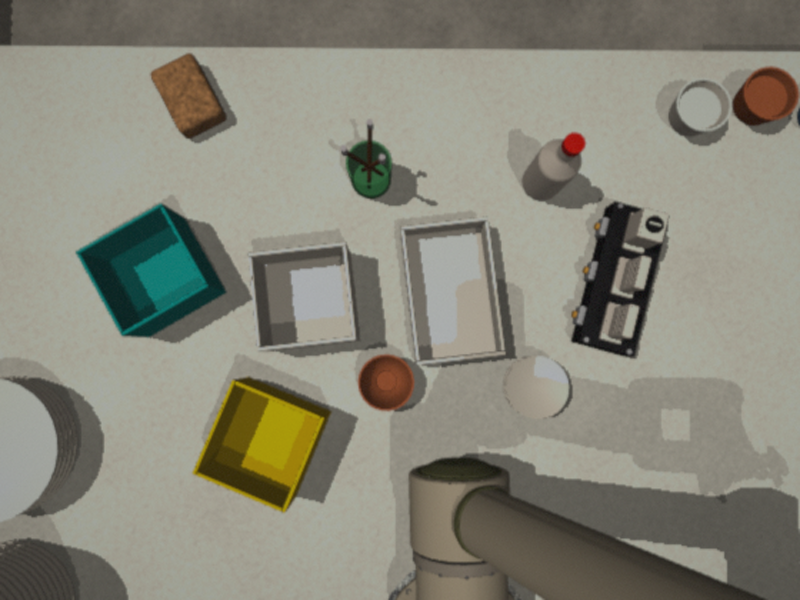

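View pics/scene0.png

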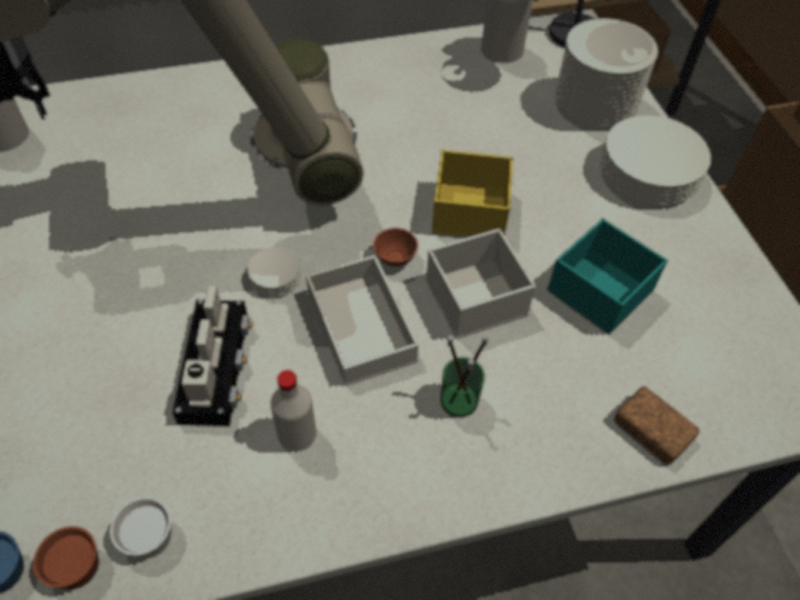

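Top view (800 px wide): the base is on the right with its timer at about (652,225) and the fuses at about (632,275) and (622,320). The dish rim runs (402,224)–(507,353) and the tub rim (250,250)–(356,343). The bottle foot is near (545,185), the saucers at (537,386) and the bowl at (386,382). Next I'll measure these and zoom in on the base.

```bash
cat >h.py <<'E'
from bench import *
import cv2,numpy as np
def back(n,px,z,s=1.0):
    c=calibration(n);R=cv2.Rodrigues(c["rvec"])[0];o=-R.T@c["tvec"]
    px=np.array(px,float).reshape(-1,2)/s
    d=np.c_[px,np.ones(len(px))]@np.linalg.inv(c["K"]).T@R
    return o+d*((z-o[2])/d[:,2])[:,None]
def proj(n,P):
    c=calibration(n);return cv2.projectPoints(np.array(P,float),c["rvec"],c["tvec"],c["K"],None)[0][:,0]
E
python3 - <<'E'
from h import *
np.set_printoptions(precision=1,suppress=True)
s=800/560
def rep(n,px,z):
    p=back("top",px,z,s)[:,:2];print(n,p.tolist() if 0 else p.round(1).tolist(),"mean",p.mean(0),"sides",[round(float(np.linalg.norm(p[i]-p[i-1]))) for i in range(len(p))])
rep("dish",[(402,224),(487,220),(507,353),(417,364)],60)
rep("tub",[(250,250),(345,242),(356,343),(259,350)],95)
rep("base",[(612,203),(574,342),(636,356)],45)
rep("bottle cap",[(573,143)],190);rep("sauc",[(537,386)],38);rep("bowl",[(386,382)],45);rep("jar",[(370,160)],90)
im=snapshot("top");cv2.imwrite("pics/crop.png",cv2.resize(im[130:260,390:480,::-1],None,fx=4.6,fy=4.6,interpolation=cv2.INTER_CUBIC))
E
```

```text
dish [[654.8, 90.6], [662.5, -43.8], [453.1, -74.2], [434.8, 65.5]] mean [551.3   9.5] sides [221, 135, 212, 141]
tub [[605.1, 320.9], [618.7, 177.1], [466.1, 158.2], [454.3, 303.1]] mean [536.  239.8] sides [152, 144, 154, 145]
base [[695.5, -247.7], [471.3, -183.1], [450.2, -280.6]] mean [ 539.  -237.1] sides [248, 233, 100]
bottle cap [[740.8, -141.1]] mean [ 740.8 -141.1] sides [0]
sauc [[401.3, -125.7]] mean [ 401.3 -125.7] sides [0]
bowl [[405.7, 113.6]] mean [405.7 113.6] sides [0]
jar [[747.9, 141.1]] mean [747.9 141.1] sides [0]
```

View pics/crop.png

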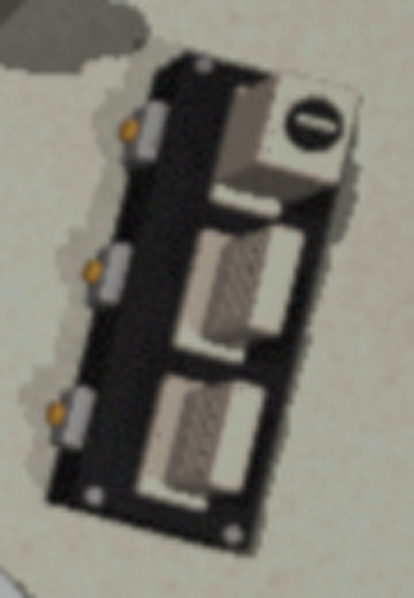

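```bash
python3 - <<'E'
from h import *
def f(px,z): return back("top",np.array(px)/4.6+[390,130],z)[:,:2].round(1)
t=f([(314,124),(274,281),(237,436)],115);print("tops",t)
d=t[0]-t[2];print(np.linalg.norm(d),"yaw",np.degrees(np.arctan2(d[1],d[0])))
print("ends",f([(268,225),(303,232),(279,337),(245,330)],115))
b=f([(204,65),(94,495),(233,533)],45);print("screws",b);print("centre",(b[0]+b[2])/2)
d=b[0]-b[1];print(np.degrees(np.arctan2(d[1],d[0])))
print("scene check",(proj("scene",[[*p,115] for p in t])*800/560).round())
s=state();from scipy.spatial.transform import Rotation as R
M=R.from_quat(np.r_[s["ee_rot"][1:],s["ee_rot"][0]]).as_matrix();print(M.round(3))
E
```

```text
tops [[ 645.8 -283.8]
 [ 572.8 -263.6]
 [ 501.6 -245.1]]
149.30281310142814 yaw -15.022880722931413
ends [[ 598.6 -261.5]
 [ 595.5 -277.4]
 [ 547.  -265.3]
 [ 550.1 -249.8]]
screws [[ 690.9 -261.2]
 [ 475.6 -202.7]
 [ 457.6 -270.6]]
centre [ 574.25 -265.9 ]
-15.201061847160865
scene check [[195. 369.]
 [203. 330.]
 [209. 295.]]
[[ 0.97   0.241 -0.   ]
 [ 0.241 -0.97   0.001]
 [ 0.    -0.001 -1.   ]]
```

```bash
python3 -m handwheel '0 36.8 28.8 0 0 0 -2.9;0 36.8 28.8 0 0 0 -2.9;0 36.8 28.8 0 0 0 -2.9;0 36.8 28.8 0 0 0 -2.9;0 36.8 28.8 0 0 0 -2.9;0 36.8 28.8 0 0 0 -2.9;0 36.8 28.8 0 0 0 -2.9;0 36.8 28.8 0 0 0 -2.9;0 36.8 28.8 0 0 0 -2.9;0.2 36.8 28.8 0 0 0 -2.9;0.3 0 0 0 0 0 0;0.3 0 0 0 0 0 0'
cat >s.py <<'E'
from h import *
from scipy.spatial.transform import Rotation as R
s=state();w=s["ee_rot"];M=R.from_quat(np.r_[w[1:],w[0]]).as_matrix()
print(s["time"],s["tool_pos"].round(1),"yawx",np.degrees(np.arctan2(M[1,0],M[0,0])).round(1),"tz",M[:,2].round(3),"F",s["ft_force"].round(1),"w",round(s["grip_width"],1),"g",round(s["grasp_force"],1),"q6",s["q"][5].round(2))
E
python3 s.py
```

```text
time: 1.65
tool_pos: [500.4, -245.9, 231.0]
ee_rot: [-0.0, 0.991, -0.131, -0.0]
ft_force: [-0.4, 0.1, -0.7]
grip_width: 59.9
grasp_force: 0.0
1.65 [ 500.4 -245.9  231. ] yawx -15.0 tz [-0.001  0.    -1.   ] F [-0.4  0.1 -0.7] w 59.9 g 0.0 q6 1.16
```

```bash
python3 -m handwheel '0.3 0.3 0.4 -35 0 0 0;0.3 0.3 0.4 -35 0 0 0;0.3 0 0 -35 0 0 0;0.3 0 0 -25 0 0 0;0.3 0 0 -18 0 0 0;0.3 0 0 -12 0 0 0;0.3 0 0 0 0 0 0;1 0 0 0 0 0 0;1 0 0 0 0 0 0;1 0 0 0 0 0 0;1 0 0 0 0 0 0'; python3 s.py
```

```text
time: 3.02
tool_pos: [501.5, -245.2, 71.9]
ee_rot: [0.0, 0.991, -0.131, 0.0]
ft_force: [-1.4, -0.7, 5.0]
grip_width: 15.2
grasp_force: 60.0
3.025 [ 501.5 -245.2   71.9] yawx -15.0 tz [ 0.001 -0.001 -1.   ] F [-1.4 -0.7  5. ] w 15.2 g 60.0 q6 1.17
```

```bash
python3 -m handwheel '1 0 0 4 0 0 0;1 0 0 4 0 0 0;1 0 0 5 0 0 0;1 0 0 6 0 0 0;1 0 0 7 0 0 0;1 0 0 8 0 0 0;1 0 0 14 0 0 0;1 0 0 20 0 0 0;1 0 0 24 0 0 0;1 0 0 0 0 0 0;1 0 0 0 0 0 0'; python3 - <<'E'
exec(open("s.py").read())
cv2.imwrite("pics/w1.png",snapshot("wrist")[:,:,::-1])
E
```

```text
time: 4.4
tool_pos: [501.0, -244.6, 162.7]
ee_rot: [-0.0, 0.991, -0.131, -0.0]
ft_force: [-0.1, -0.7, -1.7]
grip_width: 15.2
grasp_force: 60.0
4.4 [ 501.  -244.6  162.7] yawx -15.0 tz [-0.001  0.001 -1.   ] F [-0.1 -0.7 -1.7] w 15.2 g 60.0 q6 1.17
```

View pics/w1.png

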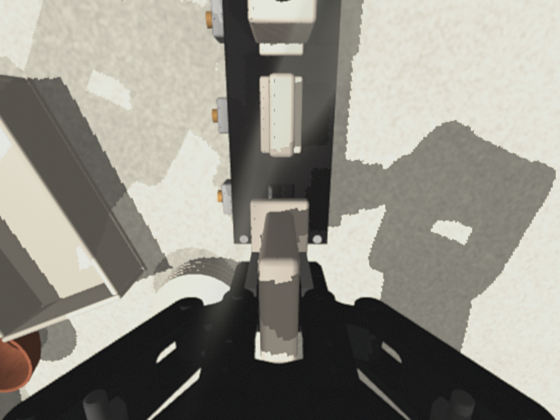

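The wrist view shows the fuse held with its foot free of the socket. I'll carry it to the near half of the dish.

```bash
python3 -m handwheel '1 0 20 0 0 0 2;1 0 35 0 0 0 3;1 0 35 0 0 0 3;1 0 35 0 0 0 3;1 0 35 0 0 0 3;1 0 35 0 0 0 3;1 0 30 0 0 0 3;1 0 22.5 0 0 0 2.5;1 0.5 0 0 0 0 0;1 0 0 0 0 0 0'; python3 s.py
python3 -m handwheel '1 0 0 -25 0 0 0;1 0 0 -30 0 0 0;1 0 0 -22 0 0 0;1 0 0 -12 0 0 0;1 0 0 -7 0 0 0;1 0 0 -3 0 0 0;1 0 0 0 0 0 0;1 0 0 0 0 0 0'; python3 s.py
```

```text
time: 5.7
tool_pos: [501.6, 2.6, 163.1]
ee_rot: [-0.0, 0.998, 0.065, -0.0]
ft_force: [-0.1, -0.7, -1.4]
grip_width: 15.4
grasp_force: 60.1
5.7 [501.6   2.6 163.1] yawx 7.5 tz [-0. -0. -1.] F [-0.1 -0.7 -1.4] w 15.4 g 60.1 q6 1.21
time: 6.7
tool_pos: [502.1, 2.5, 64.8]
ee_rot: [0.0, 0.998, 0.065, 0.0]
ft_force: [0.1, -0.2, -1.4]
grip_width: 15.2
grasp_force: 60.1
6.7 [502.1   2.5  64.8] yawx 7.5 tz [ 0.001 -0.    -1.   ] F [ 0.1 -0.2 -1.4] w 15.2 g 60.1 q6 1.21
```

```bash
python3 -m handwheel '1 0 0 -2 0 0 0;1 0 0 -2 0 0 0;1 0 0 -1.5 0 0 0;1 0 0 0 0 0 0'; python3 s.py
```

```text
time: 7.2
tool_pos: [501.9, 2.6, 58.8]
ee_rot: [0.0, 0.998, 0.065, 0.0]
ft_force: [-0.7, -0.5, 0.6]
grip_width: 15.6
grasp_force: 60.0
7.2 [501.9   2.6  58.8] yawx 7.5 tz [ 0. -0. -1.] F [-0.7 -0.5  0.6] w 15.6 g 60.0 q6 1.21
```

```bash
python3 -m handwheel '1 0 0 -0.5 0 0 0;0.75 0 0 0 0 0 0;0.6 0 0 0 0 0 0;0.5 0 0 0 0 0 0;0.5 0 0 0 0 0 0;0.5 0 0 15 0 0 0;0.5 0 0 30 0 0 0;0.5 0 0 40 0 0 0;0.5 0 0 45 0 0 0;0.4 0 0 30 0 0 0;0.3 0 0 0 0 0 0'; python3 - <<'E'
exec(open("s.py").read())
cv2.imwrite("pics/w2.png",snapshot("top")[130:270,160:480,::-1].repeat(2,0).repeat(2,1))
E
```

```text
time: 8.57
tool_pos: [502.6, 2.4, 220.3]
ee_rot: [0.001, 0.998, 0.065, 0.002]
ft_force: [0.7, 0.0, -0.6]
grip_width: 59.8
grasp_force: 0.0
8.575 [502.6   2.4 220.3] yawx 7.5 tz [ 0.004 -0.001 -1.   ] F [ 0.7  0.  -0.6] w 59.8 g 0.0 q6 1.21
```

View pics/w2.png

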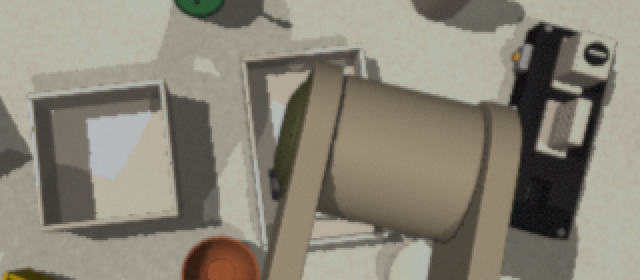

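The arm hides the dish in this view, and the near socket is empty. I'll fetch the middle fuse and then look again.

```bash
python3 -m handwheel '0.3 5 -20 0 0 0 -2;0.3 10 -38 0 0 0 -3;0.3 10 -38 0 0 0 -3;0.3 10 -38 0 0 0 -3;0.3 10 -38 0 0 0 -3;0.3 10 -38 0 0 0 -3;0.3 10 -35 0 0 0 -3;0.3 6 -22 0 0 0 -2.5;0.3 0 0 -20 0 0 0;0.3 0 0 -20 0 0 0;0.3 0 0 0 0 0 0'; python3 - <<'E'
exec(open("s.py").read())
a=snapshot("top")[130:270,160:480,::-1].repeat(2,0).repeat(2,1)
b=cv2.resize(snapshot("wrist")[:,:,::-1],(400,300))
o=np.zeros((580,640,3),np.uint8);o[:280]=a;o[280:,:400]=b
cv2.imwrite("pics/w3.png",o)
E
```

```text
time: 10.0
tool_pos: [571.8, -265.0, 175.6]
ee_rot: [-0.001, 0.991, -0.132, -0.002]
ft_force: [-0.1, 0.2, 0.4]
grip_width: 59.6
grasp_force: 0.0
10.0 [ 571.8 -265.   175.6] yawx -15.1 tz [-0.004  0.003 -1.   ] F [-0.1  0.2  0.4] w 59.6 g 0.0 q6 1.21
```

View pics/w3.png

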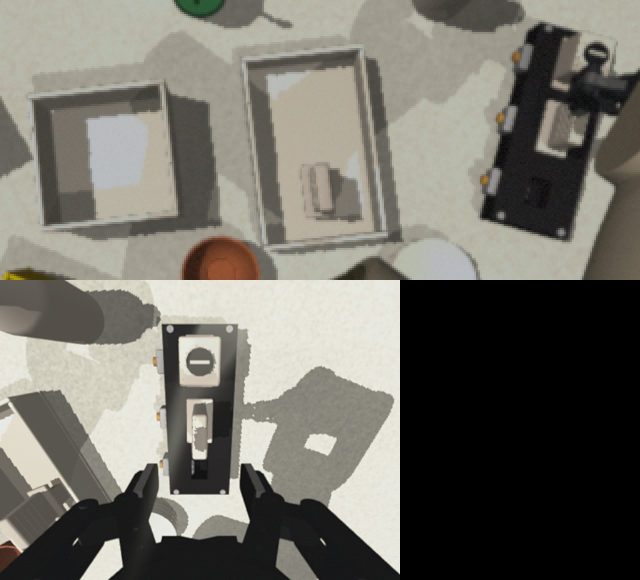

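The first fuse stands upright in the near half of the dish, at about (318,190). The gripper is centred over the middle fuse, so I'll grip and pull.

```bash
python3 -m handwheel '0.3 0.5 0 -30 0 0 0;0.3 0 0 -30 0 0 0;0.3 0 0 -22 0 0 0;0.3 0 0 -14 0 0 0;0.3 0 0 -7 0 0 0;0.3 0 0 0 0 0 0;1 0 0 0 0 0 0;1 0 0 0 0 0 0;1 0 0 0 0 0 0;1 0 0 0 0 0 0'; python3 s.py
python3 -m handwheel '1 0 0 4 0 0 0;1 0 0 4 0 0 0;1 0 0 5 0 0 0;1 0 0 6 0 0 0;1 0 0 7 0 0 0;1 0 0 8 0 0 0;1 0 0 18 0 0 0;1 0 0 28 0 0 0;1 0 0 28 0 0 0;1 0 0 20 0 0 0;1 0 0 0 0 0 0;1 0 0 0 0 0 0';python3 s.py
```

```text
time: 11.35
tool_pos: [573.5, -264.7, 75.8]
ee_rot: [0.0, 0.991, -0.131, 0.0]
ft_force: [-1.4, -0.7, 3.3]
grip_width: 15.4
grasp_force: 60.1
11.35 [ 573.5 -264.7   75.8] yawx -15.0 tz [ 0.001 -0.001 -1.   ] F [-1.4 -0.7  3.3] w 15.4 g 60.1 q6 1.21
time: 12.85
tool_pos: [573.0, -264.0, 202.3]
ee_rot: [-0.0, 0.991, -0.131, -0.001]
ft_force: [0.2, -0.7, -1.1]
grip_width: 15.4
grasp_force: 60.0
12.85 [ 573.  -264.   202.3] yawx -15.0 tz [-0.001  0.001 -1.   ] F [ 0.2 -0.7 -1.1] w 15.4 g 60.0 q6 1.21
```

```bash
python3 -m handwheel '1 3 21 0 0 0 2;1 4 38 0 0 0 3;1 4 38 0 0 0 3;1 4 38 0 0 0 3;1 4 38 0 0 0 3;1 4 38 0 0 0 3;1 4 38 0 0 0 3;1 3 32 0 0 0 2.5;1 1 0 0 0 0 0;1 0 0 -20 0 0 0;1 0 0 -30 0 0 0;1 0 0 0 0 0 0'; python3 s.py
python3 -m handwheel '1 0 0 -25 0 0 0;1 0 0 -25 0 0 0;1 0 0 -18 0 0 0;1 0 0 -10 0 0 0;1 0 0 -6 0 0 0;1 0 0 -3 0 0 0;1 0 0 0 0 0 0;1 0 0 0 0 0 0';python3 s.py
```

```text
time: 14.35
tool_pos: [603.0, 16.6, 151.1]
ee_rot: [-0.001, 0.998, 0.065, -0.003]
ft_force: [-0.4, 0.0, -0.6]
grip_width: 15.4
grasp_force: 59.8
14.35 [603.   16.6 151.1] yawx 7.5 tz [-0.005  0.001 -1.   ] F [-0.4  0.  -0.6] w 15.4 g 59.8 q6 1.27
time: 15.35
tool_pos: [604.6, 16.6, 66.8]
ee_rot: [0.0, 0.998, 0.065, 0.0]
ft_force: [-0.1, 0.3, -2.7]
grip_width: 15.4
grasp_force: 59.9
15.35 [604.6  16.6  66.8] yawx 7.5 tz [ 0.001 -0.    -1.   ] F [-0.1  0.3 -2.7] w 15.4 g 59.9 q6 1.27
```

```bash
python3 -m handwheel '1 0 0 -2 0 0 0;1 0 0 -1.5 0 0 0;1 0 0 -0.5 0 0 0;1 0 0 0 0 0 0'; python3 s.py
```

```text
time: 15.85
tool_pos: [604.4, 16.6, 62.7]
ee_rot: [0.0, 0.998, 0.065, 0.0]
ft_force: [-2.1, -0.1, 4.0]
grip_width: 15.2
grasp_force: 60.7
15.85 [604.4  16.6  62.7] yawx 7.5 tz [ 0. -0. -1.] F [-2.1 -0.1  4. ] w 15.2 g 60.7 q6 1.27
```

```bash
python3 -m handwheel '0.75 0 0 0 0 0 0;0.6 0 0 0 0 0 0;0.5 0 0 0 0 0 0;0.5 0 0 0 0 0 0;0.5 0 0 15 0 0 0;0.5 0 0 30 0 0 0;0.5 0 0 40 0 0 0;0.5 0 0 45 0 0 0;0.4 0 0 20 0 0 0;0.1 0 0 0 0 0 0'; python3 s.py
python3 -m handwheel '0.1 0 -25 0 0 0 -2;0.1 0 -35 0 0 0 -2.5;0.1 0 -40 0 0 0 -3;0.1 0 -40 0 0 0 -3;0.1 0 -40 0 0 0 -3;0.1 6 -40 0 0 0 -3;0.1 11 -36 0 0 0 -3;0.1 14 -25 0 0 0 -2;0.1 9.5 -20 0 0 0 -1;0.1 0 0 -10 0 0 0;0.1 0 0 -20 0 0 0;0.1 0 0 0 0 0 0'; python3 - <<'E'
exec(open("s.py").read())
a=snapshot("top")[130:270,160:480,::-1].repeat(2,0).repeat(2,1)
b=cv2.resize(snapshot("wrist")[:,:,::-1],(400,300))
o=np.zeros((580,640,3),np.uint8);o[:280]=a;o[280:,:400]=b
cv2.imwrite("pics/w4.png",o)
E
```

```text
time: 17.1
tool_pos: [604.8, 16.6, 214.6]
ee_rot: [0.0, 0.998, 0.065, 0.002]
ft_force: [-0.9, -0.3, -0.7]
grip_width: 67.9
grasp_force: 0.0
17.1 [604.8  16.6 214.6] yawx 7.5 tz [ 0.004 -0.001 -1.   ] F [-0.9 -0.3 -0.7] w 67.9 g 0.0 q6 1.27
time: 18.6
tool_pos: [643.9, -283.0, 179.8]
ee_rot: [-0.001, 0.991, -0.13, -0.002]
ft_force: [-0.4, -0.2, 1.0]
grip_width: 77.0
grasp_force: 0.0
18.6 [ 643.9 -283.   179.8] yawx -15.0 tz [-0.004  0.003 -1.   ] F [-0.4 -0.2  1. ] w 77.0 g 0.0 q6 1.25
```

View pics/w4.png

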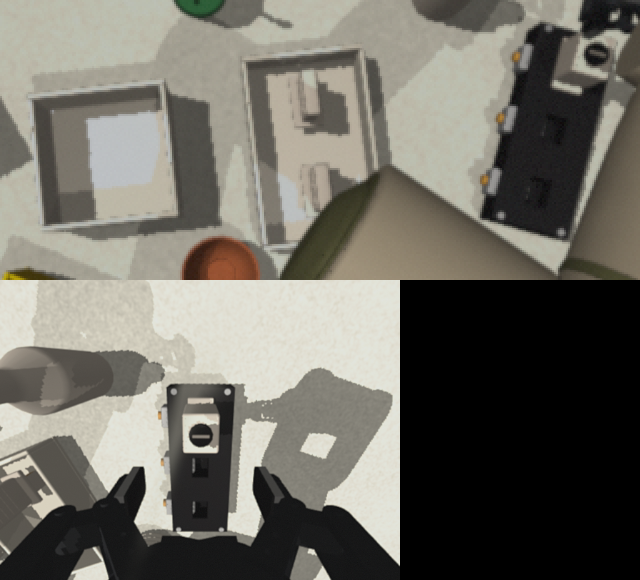

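Both fuses stand in the dish, at about (308,95) and (318,190). The gripper is centred over the timer.

```bash
python3 -m handwheel '0.1 0.5 -0.7 -30 0 0 0;0.1 0 0 -30 0 0 0;0.1 0 0 -25 0 0 0;0.1 0 0 -14 0 0 0;0.1 0 0 -8 0 0 0;0.1 0 0 -3 0 0 0;0.1 0 0 0 0 0 0;1 0 0 0 0 0 0;1 0 0 0 0 0 0;1 0 0 0 0 0 0;1 0 0 0 0 0 0'; python3 s.py
python3 -m handwheel '1 0 0 4 0 0 0;1 0 0 4 0 0 0;1 0 0 5 0 0 0;1 0 0 6 0 0 0;1 0 0 7 0 0 0;1 0 0 8 0 0 0;1 0 0 20 0 0 0;1 0 0 30 0 0 0;1 0 0 30 0 0 0;1 0 0 16 0 0 0;1 0 0 0 0 0 0;1 0 0 0 0 0 0';python3 s.py
```

```text
time: 20.08
tool_pos: [645.6, -285.3, 72.9]
ee_rot: [0.0, 0.991, -0.131, 0.0]
ft_force: [-0.3, -1.0, 3.9]
grip_width: 39.2
grasp_force: 61.1
20.075 [ 645.6 -285.3   72.9] yawx -15.0 tz [ 0.001 -0.001 -1.   ] F [-0.3 -1.   3.9] w 39.2 g 61.1 q6 1.25
time: 21.58
tool_pos: [645.0, -284.8, 200.8]
ee_rot: [-0.001, 0.991, -0.131, -0.001]
ft_force: [-0.1, -0.7, -2.1]
grip_width: 39.6
grasp_force: 62.7
21.575 [ 645.  -284.8  200.8] yawx -15.0 tz [-0.002  0.002 -1.   ] F [-0.1 -0.7 -2.1] w 39.6 g 62.7 q6 1.25
```

```bash
python3 -m handwheel '1 -15 20 0 0 0 1;1 -20 35 0 0 0 2;1 -15 40 0 0 0 2;1 -10 40 0 0 0 2;1 -10 40 0 0 0 2;1 -5 40 0 0 0 2;1 -5 40 0 0 0 2;1 -5 40 0 0 0 2;1 -5 40 0 0 0 2;1 -5 40 0 0 0 2;1 -5 40 0 0 0 1;1 -5 40 0 0 0 1'
python3 -m handwheel '1 -4 40 0 0 0 1;1 0 20 0 0 0 0;1 0 9 0 0 0 0;1 0 0 0 0 0 0;1 0 0 0 0 0 0'; python3 s.py
```

```text
time: 23.08
tool_pos: [539.6, 171.1, 201.2]
ee_rot: [0.0, 0.999, 0.052, -0.001]
ft_force: [0.2, 0.5, -1.5]
grip_width: 39.1
grasp_force: 62.7
time: 23.7
tool_pos: [536.6, 237.9, 202.2]
ee_rot: [0.0, 0.998, 0.06, -0.0]
ft_force: [-0.5, -0.3, -2.7]
grip_width: 39.2
grasp_force: 62.7
23.7 [536.6 237.9 202.2] yawx 6.9 tz [-0. -0. -1.] F [-0.5 -0.3 -2.7] w 39.2 g 62.7 q6 1.67
```

```bash
python3 -m handwheel '1 0 0 -25 0 0 0;1 0 0 -30 0 0 0;1 0 0 -30 0 0 0;1 0 0 -24 0 0 0;1 0 0 -14 0 0 0;1 0 0 -8 0 0 0;1 0 0 -5 0 0 0;1 0 0 -2 0 0 0;1 0 0 0 0 0 0;1 0 0 0 0 0 0'; python3 s.py
python3 -m handwheel '1 0 0 -2 0 0 0;1 0 0 -1 0 0 0;1 0 0 0 0 0 0'; python3 s.py
```

```text
time: 24.95
tool_pos: [536.6, 239.0, 64.7]
ee_rot: [-0.0, 0.998, 0.061, 0.0]
ft_force: [0.3, -1.0, -2.7]
grip_width: 39.3
grasp_force: 62.7
24.95 [536.6 239.   64.7] yawx 7.0 tz [ 0.001  0.    -1.   ] F [ 0.3 -1.  -2.7] w 39.3 g 62.7 q6 1.67
time: 25.32
tool_pos: [536.3, 238.9, 61.2]
ee_rot: [0.0, 0.998, 0.061, -0.0]
ft_force: [0.1, -0.4, -2.8]
grip_width: 39.3
grasp_force: 62.7
25.325 [536.3 238.9  61.2] yawx 7.0 tz [-0. -0. -1.] F [ 0.1 -0.4 -2.8] w 39.3 g 62.7 q6 1.67
```

```bash
python3 -m handwheel '1 0 0 -1 0 0 0;1 0 0 -1 0 0 0;1 0 0 0 0 0 0'
python3 -m handwheel '0.45 0 0 0 0 0 0;0.35 0 0 0 0 0 0;0.3 0 0 0 0 0 0;0.3 0 0 0 0 0 0;0.3 0 0 15 0 0 0;0.3 0 0 30 0 0 0;0.3 0 0 40 0 0 0;0.3 0 0 45 0 0 0;0.3 0 0 45 0 0 0;0.3 0 0 40 0 0 0;0.3 0 0 0 0 0 0;0.3 0 0 0 0 0 0'; python3 - <<'E'
exec(open("s.py").read())
a=cv2.resize(snapshot("scene")[:,:,::-1],(400,300)); b=cv2.resize(snapshot("wrist")[:,:,::-1],(400,300))
c=cv2.resize(snapshot("top")[:,:,::-1],(400,300))
cv2.imwrite("pics/w5.png",np.vstack([np.hstack([a,b]),np.hstack([c,c*0])]))
E
```

```text
time: 25.7
tool_pos: [536.5, 238.9, 59.9]
ee_rot: [-0.0, 0.998, 0.061, 0.0]
ft_force: [-3.1, -0.2, 4.7]
grip_width: 39.1
grasp_force: 63.4
time: 27.2
tool_pos: [535.9, 238.8, 274.2]
ee_rot: [0.0, 0.998, 0.061, -0.0]
ft_force: [1.2, -0.4, -0.6]
grip_width: 59.8
grasp_force: 0.0
27.2 [535.9 238.8 274.2] yawx 7.0 tz [-0.001 -0.    -1.   ] F [ 1.2 -0.4 -0.6] w 59.8 g 0.0 q6 1.67
```

View pics/w5.png

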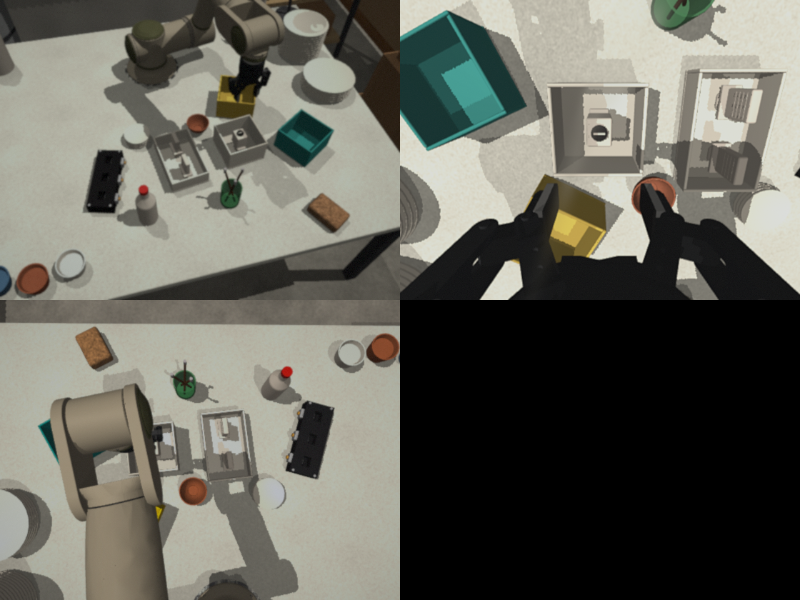

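The wrist view shows the timer upright in the middle of the tub, at (600,132). Both fuses are upright in the dish, the base is empty, and the bystanders haven't moved.

```bash
python3 -c "
from bench import *
print(sign_off())"
```

```text
the job is handed in; nothing more can be done
None
```

I pulled all three plug-ins and handed the job in at about 27 s: both fuse carriers stand in the dish, the timer stands in the tub, and the bottle, brush jar, paint bowl and saucers look undisturbed in the last pictures; `sign_off()` gave no verdict.

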